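# Two-button interlock reset behind a sliding guard

### The arm

A 6-joint arm with a two-finger parallel gripper is mounted at the origin on a cart in front of the work surface, level with it; the furniture and walls round the work are solid. World frame = base frame: x ahead of the robot, y to its left, z up, the work surface at z = 0. Lengths are in mm, angles in rad, forces in N, time in s.
With the tool pointing down it reaches from about 350 to 775 mm from the base axis. Payload 7.3 kg.
Tool frame: the origin (TCP) lies on the front face of the gripper's body, between the roots of the fingers; the fingertips stand 66 mm ahead of it and the grasp point (between the pads) lies 47 mm ahead of it (bot.tcp_to_grasp is the z of the grasp point in the tool frame, in mm); z points along the fingers, y is the direction in which the jaws open and shut (so a half turn about z gives the same grasp; the last joint's range is limited). The gripper opens to 92 mm and grips with 3 to 60 N. Pads are 19 mm wide; open, the fingers measure 130 mm over their backs; the gripper's body (75 mm by 190 mm) begins 47 mm behind the grasp point.
Start: joints at [1.139, 0.342, 1.524, -0, 1.275, -0.146], TCP at [147.993, 503.723, 292.241] pointing down, gripper open.
Joint ranges: [-2.53, 2.53], [-0.77, 2.02], [0.04, 2.7], [-1, 4.14], [0.28, 2.66], [-3.11, 3.11]. Speed limits (rad/s): [2.57, 2.57, 3.14, 3.14, 3.14, 3.14].

### API

Orientations are given as [roll, pitch, yaw] about the fixed x, y, z axes, in that order (R = Rz(yaw) Ry(pitch) Rx(roll)).
In Python, from plant import bot gives the robot as it stands.
- The arm moves only by the tool carry_out, never from a script. Its argument "deltas" is a list that holds one entry, the list of rows, each a list of 4 numbers: the shift along the tool's x, y, z in mm, then the turn about the tool's z in units of 5 degrees (1.0 is 5 degrees). A call has 1 to 20 rows; each row is the pose to reach, as a shift and turn from the pose commanded when the call began, along the tool's axes at that moment; what a row does not reach only later rows make up. A row lasts 1/10 s, in which the tool goes at most 50 mm and 8.59 degrees, less where a joint would pass 70% of its speed; a pose out of reach is approached as far as the arm can. A call with a gripper value outside its range is refused whole. "fingers" is the finger opening in mm, from 0 to 91.8, set as the call begins (left out, the last holds). The fingers move at their own pace and stop on an object; the grip force is fixed at half the most. Time passes only in rows, so rows that repeat a pose let the fingers close. It gives the time, the measured TCP pose, the force and the opening at its end, in the units of the state.
- bot.get_obs(): the state, without advancing time (a new reading comes with each control period).
- bot.capture(name): name is "side" or "top" or "wrist"; returns (picture, depth): 480x640x3 uint8, blue, green, red; 480x640 float32, mm along the optical axis (not along the pixel's ray), 0 where there is no reading.
- bot.camera_model(name): a dict with "K" (3x3 intrinsics, pixels), "camera_from_world" (4x4, takes a point from world to camera coordinates). Camera axes: x right, y down, z forward; pixel columns grow to the right and rows downward; lengths in mm; the calibration is good to about 2 mm. A picture is of the moment at which its call begins: read the wrist's pose just before it. camera_model takes no time and is no camera call; for the wrist camera it gives the pose at the moment of the call.
- bot.close_job(): hands the job in, once; it reports no verdict.
The state is a dict: "time": time; "joint_positions": joint angles; "dq": joint speeds; "tau": joint torques, N m; "tool_pos": TCP position; "tcp_rot": TCP orientation; "contact_force": force on the tool from outside, world axes, zero at the start; "moment": the same for the moment, N m; "grip_width": finger opening in mm.
Only numpy, scipy, OpenCV 4.12 (cv2) and the standard library are available. Lean on these libraries where they do the work, as an engineer would, in place of code of your own. Each camera call takes 0.05 s, during which the arm holds its last target. There are 200 camera calls.

### The job

Reset the rig interlock at the grey station on the bench: with the fingertips, push the sliding guard all the way back to uncover the two small round buttons, then press both of these buttons down together, one under each fingertip, neither going down without the other, keep both down for at least two seconds, and let them come up again. Leave the guard open, do not press the mushroom stop button, and do not move the mouse, cup, terminal block or star knob lying about; nothing needs to be grasped or lifted.

Things in the scene. Friction and masses are not known exactly. Their poses are not given: they have to be found in the camera images.
- station: Grey box 200 (x) x 300 (y) x 50 mm, fixed on the bench. Origin: centre of its underside. x runs from its front (robot side) to its back, y to its left, z up. Flat deck 50 mm above the origin; on it the small buttons (x -45, y +30 and -30 mm), the stop button (x -45, y -118), and two guard rails along x (y +78 and -78, 10 mm wide, 23 mm high).
- guard (a joint): Sliding guard: aluminium plate 68 (x) x 152 (y) mm, top 21 mm above the deck; its front edge turns up into a lip 130 mm wide, 4 mm thick, top 45 mm above the deck. Value in m along station +x: 0 closed over the buttons (lip front at x -78 mm), 0.075 fully open at its stop (lip at x -3 mm). Starts at 0 to 0.015; 2 N friction, stays where left.
- guard_lip (a point): Centre of the front face of the guard's lip, 34 mm above the deck; push here towards the station's +x. Fingers moved along at this height pass 20 mm over the button tops.
- button_l (a joint): Travel of the left small button in m: 0 up, 0.007 fully down. Spring return: 1 N starts it, 3 N brings it fully down.
- button_r (a joint): Travel of the right small button in m, the same: 0 up, 0.007 fully down, 1 to 3 N.
- button_l_top (a point): Centre of the top of the left small button (station y +30 mm): black round cap 30 mm across, top 14 mm above the deck when up, 7 mm when down, in a flat steel bezel 39 mm across, 4 mm high. Moves with the button. The two buttons are 60 mm apart, centre to centre.
- button_r_top (a point): Centre of the top of the right small button (station y = -30 mm), the same as the left one.
- stop_button (a joint): Travel of the mushroom stop button in m: 0 up, 0.006 fully down. Not to be pressed.
- stop_button_top (a point): Centre of the top of the stop button: a black mushroom head 40 mm across, top 28 mm above the deck, at the station's right end, outside the guard rails.
- mouse: Loose computer mouse, 99 x 56 x 41 mm, on the bench to the left of the station; origin at the centre of its underside.
- ring_cup: Loose steel cup with a painted band, 60 mm across, 52 mm high, on the bench behind the mouse; origin at the centre of its underside.
- terminals: Loose terminal block, 16 x 60 x 18 mm, on the bench to the right of the station; origin at the centre of its underside.
- knob: Loose black star knob, 35 x 32 x 16 mm, on the deck near its back left corner; origin at the centre of its underside.

How it is judged:
By the outcome, as a careful person would: the job done as asked, in the order asked, and still so for the second after the job is handed in, with the robot touching nothing.
It also fails if it takes over 54 s, if anything falls off the work surface, if the arm or the gripper's body presses on something with over 40 N, if the wrist force passes 120 N, or if a joint passes its speed limit or range.

## Working session

There is one attempt and no reset: what is moved stays moved. The work goes in short steps, Python scripts to look and compute and a tool call to move; the robot and the scene stay as the last step left them, time stands still between calls to the robot, and variables do not carry over. Pictures are saved under pics/ and viewed, about 8 in all and at most 12, crops included, and the job is handed in when it is done.

Besides the shell and the picture viewer there is one more tool, called after ">>>" as name([rows], argument=value, ...), one row to a line, values as JSON. carry_out: Moves the arm, as the interface text tells. Its arguments: {"type":"object","properties":{"deltas":{"type":"array","items":{"type":"array","items":{"type":"array","items":{"type":"number"}}}},"fingers":{"type":"number"}},"required":["deltas"]}

```bash
mkdir -p pics
python3 - <<'E'
from plant import bot
import cv2,numpy as np,pickle
o=bot.get_obs();print(o['time'],o['tool_pos'],o['tcp_rot'],o['grip_width'])
for n in['top','side']:
    p,d=bot.capture(n);m=bot.camera_model(n);pickle.dump((p,d,m),open(n+'.pkl','wb'));cv2.imwrite(f'pics/{n}1.png',p)
    print(n,m['K'],m['camera_from_world'])
E
```

```text
0.0 [147.86344678 503.43243959 291.52538398] [-3.14003673e+00 -2.11328178e-04  2.85582577e+00] 92.08527740620116
top [[603.03802379   0.         313.20716962]
 [  0.         603.03802379 238.84251634]
 [  0.           0.           1.        ]] [[ 1.75624083e-02 -9.99834330e-01 -4.78269311e-03  5.07950156e+01]
 [-9.88376167e-01 -1.66382859e-02 -1.51114923e-01  6.51237084e+02]
 [ 1.51010312e-01  7.38104186e-03 -9.88504631e-01  1.15652544e+03]
 [ 0.00000000e+00  0.00000000e+00  0.00000000e+00  1.00000000e+00]]
side [[504.16557475   0.         312.54039162]
 [  0.         504.16557475 244.46315515]
 [  0.           0.           1.        ]] [[ 8.76349390e-01 -4.81471566e-01  1.40313092e-02 -5.11235160e+02]
 [-1.83090785e-01 -3.59913180e-01 -9.14844395e-01  1.86033805e+02]
 [ 4.45521617e-01  7.99154324e-01 -4.03562703e-01  8.37887687e+02]
 [ 0.00000000e+00  0.00000000e+00  0.00000000e+00  1.00000000e+00]]
```

View pics/top1.png

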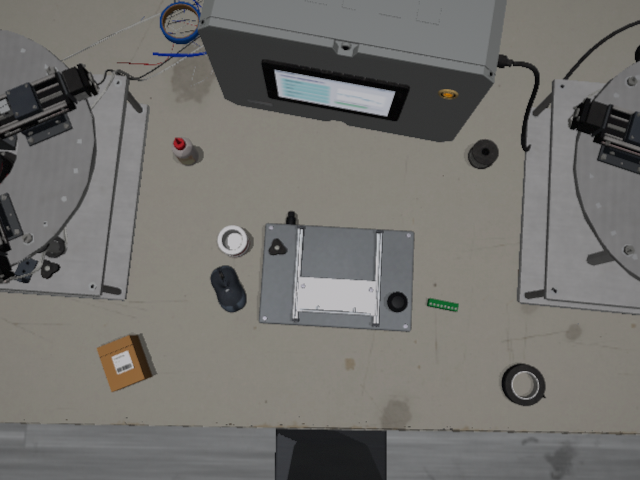

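The top view shows the station at about cols 260–413 and rows 224–330. The guard is closed (rows 277–315), the stop is at (398,302), and the mouse, cup, terminals and knob are around the station. Next I'll enlarge it.

Run:
```python
import cv2,pickle
p,d,m=pickle.load(open('top.pkl','rb'))
cv2.imwrite('pics/crop1.png',cv2.resize(p[215:340,250:425],None,fx=4.5,fy=4.5,interpolation=cv2.INTER_CUBIC))
```

```text
(no output)
```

View pics/crop1.png

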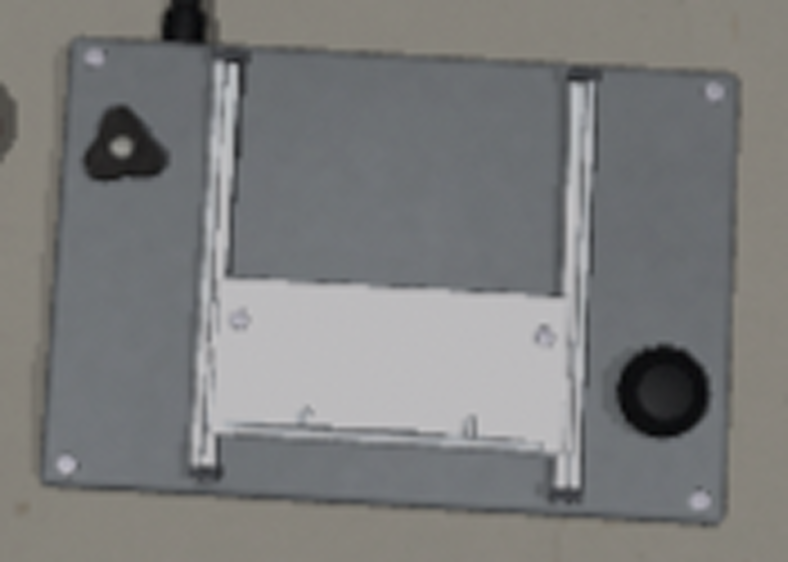

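The four deck corners are at crop (72,38), (738,75), (720,523), (42,485). The screws are at (94,56), (714,91), (699,500), (66,463), and the stop centre is about (662,390).

```bash
cat > h.py <<'E'
import numpy as np,pickle
def ray(m,uv,z):
    T=m['camera_from_world'];R=T[:3,:3];c=-R.T@T[:3,3]
    r=R.T@np.linalg.inv(m['K'])@np.array([uv[0],uv[1],1.]);return c+r*(z-c[2])/r[2]
def fit(loc,w):  # 2D rigid
    loc=np.array(loc,float);w=np.array(w)[:,:2];a=loc-loc.mean(0);b=w-w.mean(0)
    th=np.arctan2((a[:,0]*b[:,1]-a[:,1]*b[:,0]).sum(),(a*b).sum());R=np.array([[np.cos(th),-np.sin(th)],[np.sin(th),np.cos(th)]])
    t=w.mean(0)-R@loc.mean(0);return th,R,t,w-(loc@R.T+t)
E
python3 - <<'E'
from h import *
p,d,m=pickle.load(open('top.pkl','rb'))
f=lambda u,v:((u+.5)/4.5-.5+250,(v+.5)/4.5-.5+215)
C=[(72,38),(738,75),(720,523),(42,485)];S=[(94,56),(714,91),(699,500),(66,463)]
W=[ray(m,f(*c),50) for c in C];Ws=[ray(m,f(*c),50) for c in S]
print(np.round(W,1),np.round(Ws,1))
th,R,t,res=fit([(100,150),(100,-150),(-100,-150),(-100,150)],W);print(th,t,res.round(1), np.mean(Ws,0))
print('stop est',(R.T@(ray(m,f(662,390),78)[:2]-t)))
for uv in [(220,432),(560,452)]: print('lip top/front',R.T@(ray(m,f(*uv),95)[:2]-t), R.T@(ray(m,f(*uv),71)[:2]-t))
for n,l in dict(bl=(-45,30),br=(-45,-30),mid=(-45,0)).items(): print(n,R@l+t)
u,v=map(int,f(400,170));z=d[v,u];T=m['camera_from_world'];x=np.linalg.inv(m['K'])@[u,v,1]*z;print('deck',T[:3,:3].T@(x-T[:3,3]))
E
```

```text
[[ 680.7  158.1   50. ]
 [ 668.9 -138.7   50. ]
 [ 471.7 -129.4   50. ]
 [ 482.9  165.4   50. ]] [[ 672.7  148.1   50. ]
 [ 661.5 -128.    50. ]
 [ 481.4 -120.4   50. ]
 [ 492.6  155.2   50. ]]
-0.03969957597990185 [576.04439351  13.84472868] [[-1.3 -1.6]
 [-1.1  1.3]
 [ 1.5  2.7]
 [ 0.8 -2.3]] [577.0508651   13.73076383  50.        ]
stop est [ -44.12706423 -116.43644052]
lip top/front [-73.21101029  70.3347448 ] [-72.45394214  71.07569701]
lip top/front [-73.3899363 -72.5009767] [-72.63661239 -74.74903935]
bl [532.27052458  45.60710263]
br [529.88917566 -14.34562189]
mid [531.07985012  15.63074037]
deck [624.71538893  12.07836203  48.53984971]
```

The station fit is consistent: the stop button lands within 2 mm of where it should be and the lip is at about x -74. Station centre is about (576.5, 13.8), yaw -0.040. Next I'll move to above and in front of the lip, with the fingers set about 60 mm apart centre to centre.

>>> carry_out([
  [[-15,-13,0,-0.1],[-45,-39,0,-0.3],[-80,-69,0,-0.5],[-115,-99,0,-0.8],[-150,-129,0,-1.0],[-185,-159,0,-1.2],[-220,-190,0,-1.4],[-255,-220,0,-1.7],[-290,-250,0,-1.9],[-325,-280,0,-2.1],[-360,-310,0,-2.4],[-390,-336,0,-2.6],[-415,-358,0,-2.7],[-430,-370,0,-2.8],[-437.5,-377,0,-2.82],[-437.5,-377,0,-2.82],[-437.5,-377,0,-2.82],[-437.5,-377,0,-2.82]],
], fingers=41)

```text
time: 1.9
tool_pos: [460.9, 19.6, 292.3]
tcp_rot: [3.141, -0.0, 3.103]
contact_force: [-0.0, 0.3, 0.6]
grip_width: 41.4
```

Run:
```python
from plant import bot
import cv2,pickle
o=bot.get_obs();print(o['time'],o['tool_pos'],o['tcp_rot'],o['contact_force'],o['grip_width'],o['joint_positions'])
m=bot.camera_model('wrist');p,d=bot.capture('wrist');pickle.dump((p,d,m,o),open('w.pkl','wb'));cv2.imwrite('pics/w1.png',p)
```

```text
1.9 [460.89458021  19.64145975 292.25698248] [ 3.14121855e+00 -2.51534163e-04  3.10300520e+00] [-0.00528093  0.26760796  0.56264756] 41.35436668903038 [-1.23985705e-01  2.25429375e-01  1.68836160e+00  3.72974915e-04
  1.22808422e+00 -1.65631992e+00]
```

View pics/w1.png

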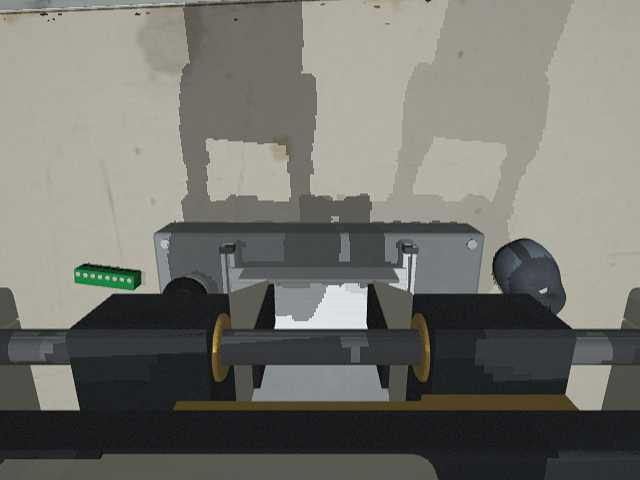

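The wrist view shows the station square to the gripper. The front screws are at (165,243) and (472,243), the lip edge is near row 280, and the fingers show at cols ~262 and ~383. Now a check against the screws.

Run:
```python
from h import *
p,d,m,o=pickle.load(open('w.pkl','rb'))
for uv in [(165,243),(472,243)]: print(ray(m,uv,50))
T=m['camera_from_world'];tp=o['tool_pos']
# project assumed fingertip centres
th=o['tcp_rot'][2];ty=np.array([np.sin(th),-np.cos(th),0])
for s in(-1,1):
  for off in (20.5,30,39.5):
    c=T[:3,:3]@(tp+s*off*ty+[0,0,-66])+T[:3,3];q=m['K']@c;print(s,off,q[:2]/q[2],c[2])
print(T)
```

```text
[ 480.44460653 -121.89839897   50.        ]
[491.04640528 154.92354114  50.        ]
-1 20.5 [275.89537473 301.7641135 ] 174.03701574401668
-1 30 [254.70222932 301.75987058] 174.0310596493214
-1 39.5 [233.50763321 301.75562737] 174.02510355462613
1 20.5 [367.34389146 301.78242171] 174.0627209948068
1 30 [388.5293278  301.78666308] 174.06867708950205
1 39.5 [409.71331439 301.79090417] 174.0746331841973
[[ 3.81158764e-02  9.99273191e-01  5.19039457e-04 -3.68009546e+01]
 [ 9.60016807e-01 -3.67626442e-02  2.77517998e-01 -4.76793975e+02]
 [ 2.77335376e-01 -1.00795551e-02 -9.60720298e-01  2.63795149e+02]
 [ 0.00000000e+00  0.00000000e+00  0.00000000e+00  1.00000000e+00]]
```

The two cameras agree to about 1.5 mm, and the pad edges match 60 mm spacing. Next I'll lower in front of the lip (tips 32 mm above the deck) and slide the guard most of the way.

>>> carry_out([
  [[0,-1,15,0],[0,-1.7,45,0],[0,-1.7,80,0],[0,-1.7,110,0],[0,-1.7,132,0],[0,-1.7,142,0],[0,-1.7,144,0],[-8,-1.7,144,0],[-18,-1.7,144,0],[-26,-1.7,144,0],[-31,-1.7,144,0],[-36,-1.7,144,0],[-43,-1.7,144,0],[-51,-1.7,144,0],[-59,-1.7,144,0],[-67,-1.7,144,0],[-75,-1.7,144,0],[-83,-1.7,144,0],[-90,-1.7,144,0],[-95,-1.7,144,0]],
])

```text
time: 3.95
tool_pos: [557.0, 13.2, 148.1]
tcp_rot: [3.141, 0.0, 3.102]
contact_force: [-2.3, -0.1, 2.4]
grip_width: 41.1
```

>>> carry_out([
  [[-1.5,0,0,0],[-3,0,0,0],[-4,0,0,0],[-5,0,0,0],[-5,0,0,0],[-5,0,0,0]],
])

```text
time: 4.55
tool_pos: [561.3, 13.0, 148.1]
tcp_rot: [3.142, 0.0, 3.102]
contact_force: [-1.9, -0.1, -0.3]
grip_width: 41.1
```

>>> carry_out([
  [[-1,0,0,0],[-1.5,0,0,0],[-2,0,0,0],[-2,0,0,0]],
])

```text
time: 4.95
tool_pos: [562.2, 13.0, 148.1]
tcp_rot: [3.142, -0.003, 3.102]
contact_force: [-6.8, -0.5, 3.4]
grip_width: 41.3
```

>>> carry_out([
  [[-0.5,0,0,0],[-1,0,0,0],[-1.5,0,0,0],[-1.5,0,0,0]],
])

```text
time: 5.35
tool_pos: [562.5, 13.0, 148.1]
tcp_rot: [3.142, -0.006, 3.102]
contact_force: [-12.0, -0.4, 7.3]
grip_width: 41.3
```

The guard is at its stop: the force rose to 12 N where the lip should be. Now I'll back off over the buttons and look.

>>> carry_out([
  [[4,0.5,0,0],[10,0.5,0,0],[18,0.5,0,0],[26,0.5,0,0],[32,0.5,0,0],[34.5,0.5,0,0],[34.5,0.5,0,0],[34.5,0.5,0,0]],
])

```text
time: 6.15
tool_pos: [530.6, 14.7, 148.3]
tcp_rot: [3.142, 0.001, 3.102]
contact_force: [0.4, 0.9, 0.5]
grip_width: 41.0
```

Run:
```python
from plant import bot
import cv2,pickle,numpy as np
o=bot.get_obs();print(o['time'],o['tool_pos'],o['tcp_rot'],o['contact_force'])
R=lambda p,s:cv2.resize(p,None,fx=s,fy=s,interpolation=cv2.INTER_CUBIC)
ps,d,m=*bot.capture('side'),bot.camera_model('side')
mw=bot.camera_model('wrist');pw,_=bot.capture('wrist');pickle.dump((pw,mw,ps,m,o),open('w2.pkl','wb'))
c=m['camera_from_world']@np.r_[o['tool_pos']-[0,0,66],1];q=m['K']@c[:3];u,v=(q[:2]/q[2]).astype(int);print(u,v)
u0,v0=max(0,u-80),max(0,v-60);print(u0,v0)
cv2.imwrite('pics/s2.png',R(ps[v0:v0+120,u0:u0+160],5))
cv2.imwrite('pics/w2.png',pw)
```

```text
6.15 [530.62622436  14.67751973 148.3336051 ] [3.14158622e+00 6.38371050e-04 3.10186326e+00] [0.43912923 0.9361648  0.53996136]
287 248
207 188
```

View pics/s2.png

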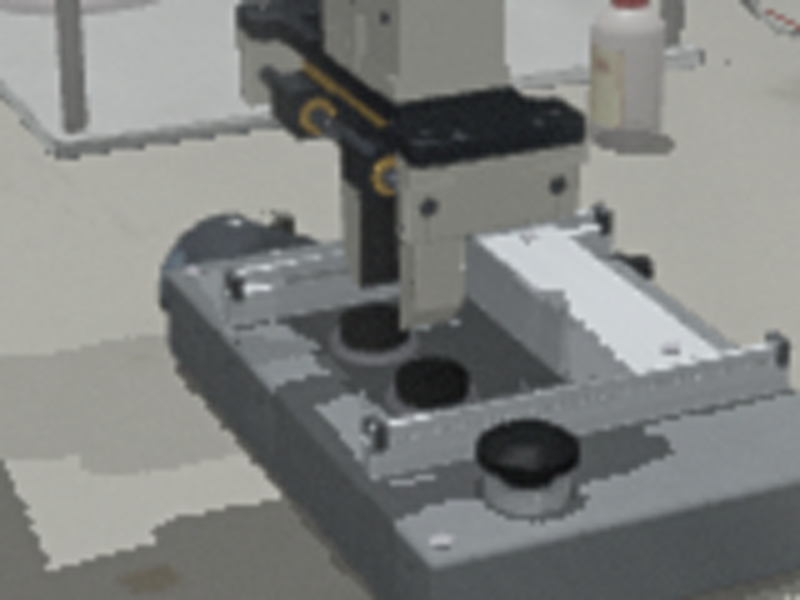

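View pics/w2.png

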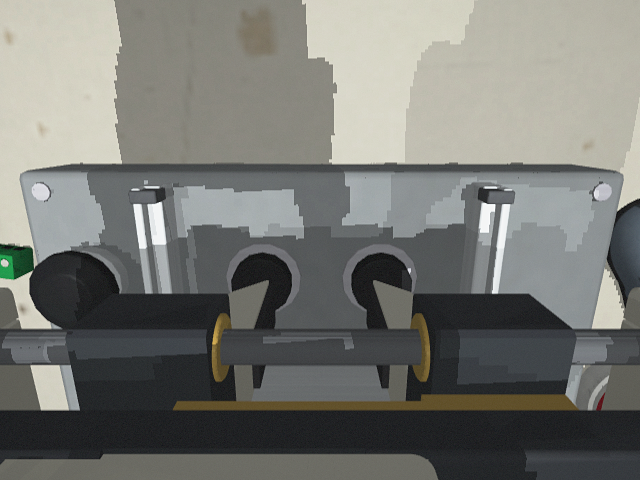

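Both caps are uncovered. In the wrist view the caps are at about cols 232–292 and 351–411 with top edges at row ~253. The screws are at (41,191) and (602,191), and the tips are above the caps.

Run:
```python
from h import *
pw,m,ps,ms,o=pickle.load(open('w2.pkl','rb'))
a,b=ray(m,(41,191),50),ray(m,(602,191),50);print(a,b,o['tool_pos'])
e=(b-a)[:2];e/=np.linalg.norm(e);f=np.array([e[1],-e[0]]);print('yaw',np.arctan2(f[1],f[0]))
mid=(a+b)[:2]/2;c=o['tool_pos'][:2]
# screws are at local x ~ -90.5 (from top view), buttons -45
btn=mid+45.5*f;print('buttons mid',btn,'tool err local',(c-btn)@f,(c-btn)@e)
for u in((232,292),(351,411)):
  print([np.round((ray(m,(x,283),64)[:2]-btn)@e,1) for x in u])
print('cap front edge local x from btn (exp -15):',[(ray(m,(x,253),64)[:2]-btn)@f for x in(262,380)])
```

```text
[ 480.53030942 -122.59996372   50.        ] [491.47430349 155.54496531  50.        ] [530.62622436  14.67751973 148.3336051 ]
yaw -0.03932608712038245
buttons mid [531.46712718  14.68362501] tool err local -0.8400126173687097 -0.03916144793060429
[np.float64(-44.1), np.float64(-14.6)]
[np.float64(14.5), np.float64(44.1)]
cap front edge local x from btn (exp -15): [np.float64(-17.729901070716597), np.float64(-17.727751882443933)]
```

Aligned to within about 1 mm in x and y. Pressing now: the caps should meet the tips at a descent of about 18 mm and bottom out at about 25 mm.

>>> carry_out([
  [[0,0,5,0],[0,0,11,0],[0,0,15,0],[0,0,17,0],[0,0,19,0],[0,0,21,0],[0,0,23,0],[0,0,25,0],[0,0,26,0],[0,0,26.5,0],[0,0,26.5,0]],
])

```text
time: 7.35
tool_pos: [530.2, 14.8, 122.7]
tcp_rot: [-3.142, 0.0, 3.102]
contact_force: [-5.5, 0.6, 12.3]
grip_width: 41.0
```

Force is 12 N at tip z 56.7, so both caps are on their end stops. I'll add a little more and hold.

>>> carry_out([
  [[0,0,0.5,0],[0,0,0.7,0],[0,0,0.7,0],[0,0,0.7,0],[0,0,0.7,0],[0,0,0.7,0],[0,0,0.7,0],[0,0,0.7,0],[0,0,0.7,0],[0,0,0.7,0],[0,0,0.7,0],[0,0,0.7,0],[0,0,0.7,0],[0,0,0.7,0],[0,0,0.7,0],[0,0,0.7,0],[0,0,0.7,0],[0,0,0.7,0],[0,0,0.7,0],[0,0,0.7,0]],
])

```text
time: 9.35
tool_pos: [530.2, 14.8, 122.6]
tcp_rot: [-3.142, 0.001, 3.102]
contact_force: [-7.3, 0.1, 16.3]
grip_width: 41.1
```

Run:
```python
from plant import bot
import cv2
o=bot.get_obs();print(o['time'],o['tool_pos'],o['contact_force'],o['moment'])
p,d=bot.capture('side')
cv2.imwrite('pics/s3.png',cv2.resize(p[215:290,245:345],None,fx=8,fy=8,interpolation=cv2.INTER_CUBIC))
```

```text
9.35 [530.19923161  14.7823296  122.56642755] [-7.29573192  0.11052683 16.300525  ] [ 0.07134503  1.24299793 -0.04189922]
```

View pics/s3.png

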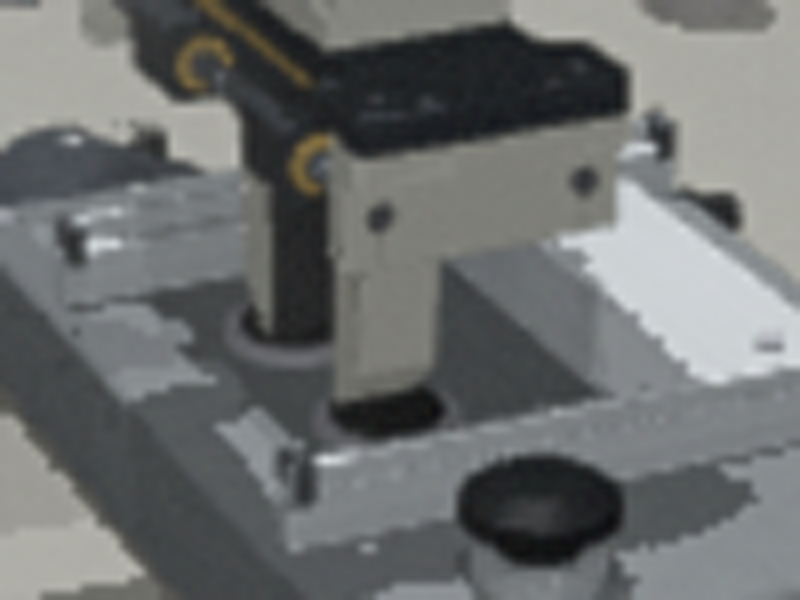

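Each fingertip sits on its own cap: left at about (285,335), right at about (390,405). Both caps are sunk to just above their bezels. The load is balanced, with roll moment near 0. I'll hold a little longer, then lift clear.

>>> carry_out([
  [[0,0,0,0],[0,0,0,0],[0,0,0,0],[0,0,0,0],[0,0,0,0],[0,0,0,0],[0,0,-2,0],[0,0,-6,0],[0,0,-12,0],[0,0,-22,0],[0,0,-40,0],[0,0,-65,0],[0,0,-95,0],[0,0,-120,0],[0,0,-135,0],[0,0,-140,0],[0,0,-140,0],[0,0,-140,0]],
])

```text
time: 11.2
tool_pos: [530.0, 14.8, 260.2]
tcp_rot: [3.141, -0.001, 3.102]
contact_force: [1.5, -0.5, 0.8]
grip_width: 40.5
```

Run:
```python
from plant import bot
import cv2
o=bot.get_obs();print(o['time'],o['tool_pos'],o['contact_force'],o['dq'].round(3))
p,d=bot.capture('side')
cv2.imwrite('pics/s4.png',cv2.resize(p[190:320,180:360],None,fx=4.4,fy=4.4,interpolation=cv2.INTER_CUBIC))
```

```text
11.2 [530.03088934  14.76127362 260.20571615] [ 1.51701677 -0.54658831  0.83586316] [ 0.     0.01   0.007 -0.001  0.002 -0.002]
```

View pics/s4.png

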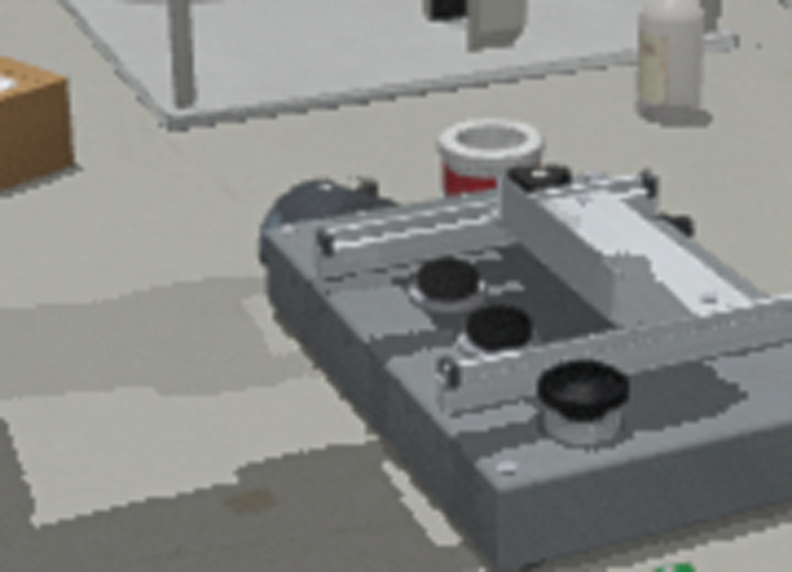

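Both caps are up again (about (449,278) and (498,326)), the guard is open, the stop is up and the loose parts in view look undisturbed. I'm handing it in.

```bash
python3 -c "
from plant import bot
print(bot.close_job())"
```

```text
the job is handed in; nothing more can be done
None
```

The interlock reset is done and handed in at about 11 s of the 54 s allowed; the hand-in reports no verdict.

- **Guard:** I pushed the lip with the fingertips until the force rose from 2 N to 12 N, about 1 mm from where the stop should be. The last picture shows the guard still open.
- **Buttons:** I pressed both together, with the fingertips 60 mm apart and aligned to about 1 mm. They were held down for about 2.6 s at 12–16 N in total, evenly loaded. The pictures show both caps down during the hold and both up again afterwards.
- **Stop button and loose parts:** The gripper stayed clear of the stop button. In the last picture the stop is up, and the mouse, cup and knob look unmoved. Only an edge of the terminal block was in that view, but the arm never went near it.
- **Disagreements:** The cameras and the contact point differed by 1–2 mm. While the buttons were held down there was also a sideways force of 5–7 N, probably friction at the tips. It was gone after the lift, when the force read under 2 N with the arm in free air.

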